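# Hold the centring probe in the guide bushing

### The arm

A 6-joint arm with a two-finger parallel gripper is mounted at the origin on the work surface. World frame = base frame: x ahead of the robot, y to its left, z up, the work surface at z = 0. Lengths are in m, angles in rad, forces in N, time in s.
With the tool pointing down it reaches from about 0.35 to 0.775 m from the base axis. Payload 7.3 kg.
Tool frame: the origin (TCP) lies at the very end of the fingers, on their centre line; the grasp point (between the pads) lies 19 mm behind it; z points along the fingers, y is the line along which they close (so a half turn about z gives the same grasp; the last joint's range is limited). The gripper opens to 92 mm and grips with 3 to 60 N. Pads are 19 mm wide; open, the fingers measure 130 mm over their backs; the gripper's body (75 mm by 190 mm) begins 47 mm behind the grasp point.
Start: joints at [1.091, 0.342, 1.524, -0, 1.275, -0.146], TCP at [0.172, 0.496, 0.227] pointing down, gripper open.
Joint ranges: [-2.53, 2.53], [-0.77, 2.02], [0.04, 2.7], [-1, 4.14], [0.28, 2.66], [-3.11, 3.11]. Speed limits (rad/s): [2.57, 2.57, 3.14, 3.14, 3.14, 3.14].

### API

Orientations are given as [roll, pitch, yaw] about the fixed x, y, z axes, in that order (R = Rz(yaw) Ry(pitch) Rx(roll)).
In Python, from cell import robot gives the robot as it stands. The module is installed in compiled form; this text tells all that it offers.
- The arm moves only by the tool arm_command, never from a script. Its argument "moves" is a list of rows, each a list of 3 entries, a list of its own where there are three numbers: the shift along the tool's x, y, z in m, then the turn, a rotation vector about the tool's x, y, z in rad, then the finger opening in m, from 0 to 0.0918. In form: [[[dx, dy, dz], [ax, ay, az], claw], ...]. A call has exactly 5 rows; each row is the pose to reach, as a shift and turn from the pose commanded when the call began, along the tool's axes at that moment; what a row does not reach only later rows make up. A row lasts 1/10 s, in which the tool goes at most 50 mm and 8.59 degrees, less where a joint would pass 70% of its speed; a pose out of reach is approached as far as the arm can. A call with a gripper value outside its range is refused whole. The fingers move at their own pace and stop on an object; "squeeze" is the grip in N (left out, the last holds). Time passes only in rows, so rows that repeat a pose let the fingers close, or fill a call up. It gives the time, the measured TCP pose, the force, the opening and the grip force at its end, in the units of the state.
- robot.observe(): the state, without advancing time (a new reading comes with each control period).
- robot.read_camera(name): name is "scene" or "side" or "wrist"; returns the picture (480x640x3 uint8, red, green, blue); there is no depth.
- robot.camera_model(name): a dict with "fx", "fy", "cx", "cy" (pixels), "R" (3x3) and "t" (3): a world point X has camera coordinates R X + t. Camera axes: x right, y down, z forward; pixel columns grow to the right and rows downward; lengths in m; the calibration is good to about 2 mm. The wrist camera is an equidistant fisheye: a pixel r from the principal point sees the ray r / f radians off the axis. A picture is of the moment at which its call begins: read the wrist's pose just before it. camera_model takes no time and is no camera call; for the wrist camera it gives the pose at the moment of the call.
- robot.hand_in(): hands the job in; it is judged then, once.
The state is a dict: "time": time; "qpos": joint angles; "qvel": joint speeds; "joint_efforts": joint torques, N m; "tool_pos": TCP position; "tool_rot": TCP orientation; "contact_force": force on the tool from outside, world axes, zero at the start; "torque": the same for the moment, N m; "opening": finger opening in m; "grip_force": force on a finger pad.
Only numpy, scipy, OpenCV 4.12 (cv2) and the standard library are available. Lean on these libraries where they do the work, as an engineer would, in place of code of your own. Each camera call takes 0.05 s, during which the arm holds its last target. There are 200 camera calls.

### The job

Lift the blue-handled probe rod up and off its forked hook and lower it upright through the brass guide bushing of the lens centring stand, without the probe touching the bushing, the stand or the lens below, until the red band on the rod is level with the bushing's mouth. Finish while still holding it there in the gripper, steady and centred in the bore; do not let go. Leave the yellow-handled spare on its hook and everything else where it is.

Things in the scene. Friction and masses are not known exactly. Their poses are not given: they have to be found in the camera images.
- probe: Probe to use, loose, 0.11 kg, round, hanging upright by its collar. Origin at the rod's lower tip, z up along it. Steel rod 8 mm diameter from 0 to 120 mm; red band (look only) from 73 to 87; dark collar 26 diameter from 120 to 126; blue handle 18 diameter from 126 to 176, best gripped 151 or more above the tip. The tip starts 40 mm above the table
- probe_band (a point): Point on the probe's axis at the middle of the red band, 80 mm above the tip
- spare: Spare probe: same rod and collar, but a short yellow handle (126 to 150 mm above its tip, so its top is 190 mm above the table) and no red band, hanging on the rack's other fork. Origin at its tip. Leave it alone
- rack: Fixed steel rack, base 100 x 190 mm. Origin underneath; x away from the forks' open ends, y along the beam. Two forked hooks, seats at x -5, y +55 and -55 mm; either may hold the blue probe. Two prongs each, 12 mm apart, tops 160 mm above table, end lips at x -30 up to 170 (highest point): raise 10+ mm and draw out to -x, or go straight up: tip clears the lips after 130 mm
- stand: Fixed ivory lens centring stand. Origin at its underside, below the bore's axis; z up. Base 130 (x) by 170 mm (y -65 to +105), 20 high. Brass bushing, 36 outside diameter, vertical bore 20 mm diameter right through, 106 to 130 mm above the table, on an arm from a column at y +62 to +98, top 130: nothing on it is higher. Round black lens rest below the bore, top at 28
- bore_mouth (a point): Centre of the bushing's bore at its upper rim, 130 mm above the table. With the red band's middle here the probe's tip is 50 mm above the table, 16 mm above the lens
- lens: Loose round lens, 65 mm diameter, 6 mm thick, lying on the stand's rest under the bore, its top 34 mm above the table. Origin at the centre of its underside
- spray: Bystander: upright green bottle with yellow label, 52 mm diameter, 150 mm tall, at the back. Origin under its centre
- cup: Bystander: white plastic cup, 68 mm across, 85 mm tall, at the back. Origin under its centre
- tray: Bystander: orange open job tray with clear lenses, 120 x 190 x 45 mm, at the back. Origin under its centre
- handset: Bystander: black handset, 150 x 45 x 18 mm, lying near the robot. Origin under its centre
- pliers: Bystander: blue-handled pliers about 145 mm long, 12 mm thick, lying near the robot. Origin under the pivot
There are look-alikes about, which are no part of the job. There is more than one size of the lens; the one meant has the size given above.

How it is judged:
On the way:
1. the probe is lifted off its hook by the gripper (height (world z) of probe above 0.052 m and contact force between the fingers and probe above 1 N and contact force between probe and rack below 0.05 N and contact force between probe and spare below 0.05 N), for 0.1 s.
At the end, for the whole second after the job is handed in: Gripper holds the probe, at rest: the band's middle within 7 mm of the mouth's height and 3.5 mm of the bore's axis, rod within 4 degrees of upright, touching no stand, lens, rack or spare; lens, spare and bystanders within 10 mm of their starts (horizontal distance between probe_band and bore_mouth below 0.0035 m and z of probe_band in the frame of bore_mouth between -0.007 and 0.007 m and angle between probe's own z axis and vertical below 0.07 rad and linear speed of probe below 0.01 m/s and contact force between the fingers and probe above 1 N and contact force between probe and stand below 0.2 N and contact force between probe and lens below 0.2 N and contact force between probe and rack below 0.05 N and contact force between probe and spare below 0.05 N and distance of each of lens, spare, spray, cup, tray, handset, pliers from where it was at the start of the episode below 0.01 m); the arm keeps its last pose, push and grip.
It fails at once if the probe touches the stand or its bushing (contact force between probe and stand above 0.2 N).
It fails at once if the probe touches the lens (contact force between probe and lens above 0.2 N).
It fails at once if the spare, the lens or a bystander is moved by more than 10 mm (distance of any of lens, spare, spray, cup, tray, handset, pliers from where it was at the start of the episode above 0.01 m).
It also fails if it takes over 51 s, if anything falls off the work surface, if the arm or the gripper's body presses on something with over 40 N, if the wrist force passes 120 N, or if a joint passes its speed limit or range.

## Working session

There is one attempt and no reset: what is moved stays moved. The work goes in short steps, Python scripts to look and compute and a tool call to move; the robot and the scene stay as the last step left them, time stands still between calls to the robot, and variables do not carry over. Pictures are saved under pics/ and viewed, at most 10 in all, crops included, and the job is handed in when it is done.

Besides the shell and the picture viewer there is one more tool, called after "Call:" by a JSON object that holds its "fn" and its "kwargs", one argument or row to a line. arm_command: Moves the arm, as the interface text tells. Its arguments: {"type":"object","properties":{"moves":{"type":"array"},"squeeze":{"type":"number"}},"required":["moves"]}

```bash
mkdir -p pics
python3 - <<'E'
from cell import robot
import cv2
for n in ["scene","side"]:
    cv2.imwrite(f"pics/{n}0.png",robot.read_camera(n)[:,:,::-1])
    m=robot.camera_model(n);print(n,m)
print(robot.observe())
E
```

```text
scene {'fx': 467.7526870955393, 'fy': 467.7526870955393, 'cx': 311.16246015129764, 'cy': 240.87109219214383, 'R': array([[ 0.3998513 ,  0.91653643, -0.00893886],
       [ 0.77663417, -0.34396421, -0.52775751],
       [-0.48678363,  0.20408231, -0.84934805]]), 't': array([-0.21987965, -0.35712474,  1.2401866 ])}
side {'fx': 463.09294132449014, 'fy': 463.09294132449014, 'cx': 316.90668869096874, 'cy': 242.89951061281147, 'R': array([[ 0.96667167, -0.2560172 , -0.00103713],
       [-0.13843367, -0.51928263, -0.84331588],
       [ 0.2153648 ,  0.81535314, -0.53741721]]), 't': array([-0.51374309,  0.15644367,  0.79070518])}
{'time': 0.1, 'qpos': array([ 1.09101519e+00,  3.42643792e-01,  1.52491266e+00, -2.53553144e-05,
        1.27540083e+00, -1.45954177e-01]), 'qvel': array([-0.00020395, -0.002147  , -0.0028686 ,  0.00093586, -0.00023861,
       -0.0003982 ]), 'joint_efforts': array([ 1.92683998e-03, -4.32004023e+01, -2.44693047e+01,  7.17846723e-02,
        5.27271582e-02, -1.05455713e-04]), 'tool_pos': array([0.17181739, 0.49570672, 0.22612235]), 'tool_rot': array([-3.14023901e+00, -1.74477514e-04,  2.80777298e+00]), 'contact_force': array([ 0.088671  , -0.37187509,  0.07678303]), 'torque': array([-0.01874947,  0.01989307, -0.0083005 ]), 'grip_force': 0.0, 'opening': 0.09182434457388182}
```

View pics/scene0.png

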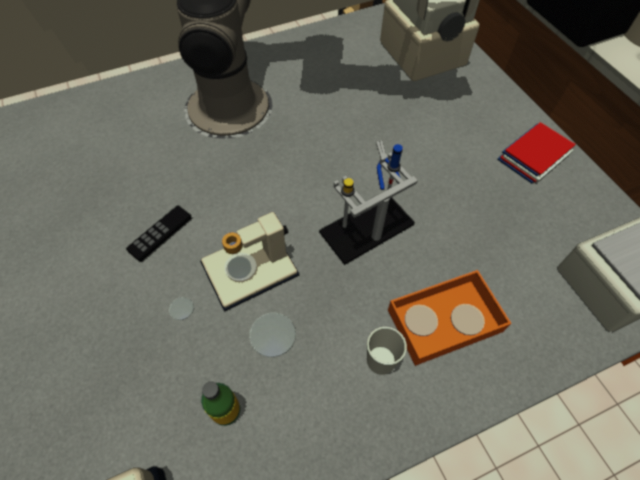

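View pics/side0.png

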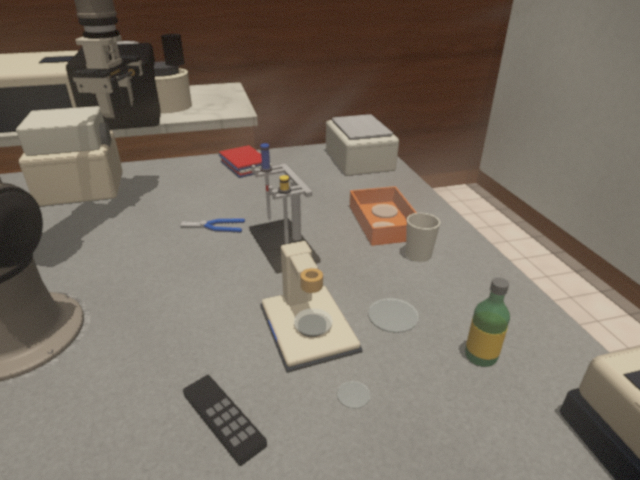

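Scene picture: blue handle at (396,155) upright on the rack's fork, yellow spare at (348,186), blue pliers at (381,165) lying flat behind it. The bushing is at (231,242). In the side picture these are at (266,155), (284,184), (225,225) and (312,280). The upright blue handle is the probe. I'll check it in an enlarged montage.

Run:
```python
import cv2,numpy as np
a=cv2.imread("pics/scene0.png");b=cv2.imread("pics/side0.png")
def c(i,x,y,w,h,s,st):
    o=cv2.resize(i[y:y+h,x:x+w],None,fx=s,fy=s,interpolation=cv2.INTER_CUBIC)
    for k in range(0,w,10):cv2.putText(o,str(x+k),(k*s,8),0,.3,(0,255,255));o[:4,k*s]=255
    for k in range(0,h,10):cv2.putText(o,str(y+k),(0,k*s+4),0,.3,(0,255,255))
    return o
t=np.hstack([c(a,330,136,100,75,4,10),c(b,240,136,100,75,4,10)])
u=np.hstack([c(a,195,205,100,75,4,10),c(b,265,235,100,75,4,10)])
cv2.imwrite("pics/m.png",np.vstack([t,u]))
```

```text
(no output)
```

View pics/m.png

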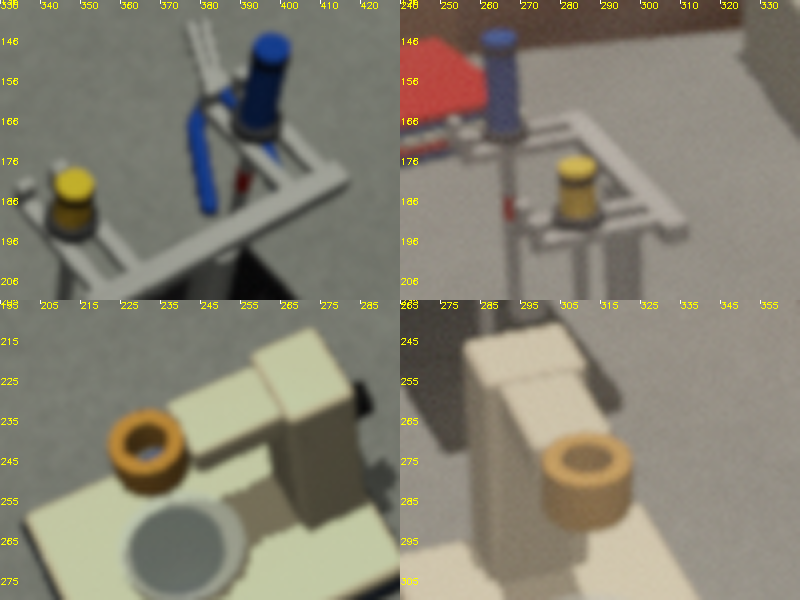

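Montage: the probe with blue handle and red band hangs on the fork, with its handle top at scene (397.4,147.6) and side (264.4,145.1). The spare's top is at (348.4,181.4) and (283.9,177.4). The bushing's rim centre is at (231.6,240.4) and (311.1,274.1).

```bash
cat > h.py <<'E'
from cell import robot
import numpy as np
from scipy.spatial.transform import Rotation as Ro
def plane(n,px,z,m=None):
    m=m or robot.camera_model(n); R,t=np.array(m["R"]),np.array(m["t"])
    d=np.array([(px[0]-m["cx"])/m["fx"],(px[1]-m["cy"])/m["fy"]])
    if n=="wrist":
        r=np.hypot(*d); d=np.append(d/r*np.sin(r),np.cos(r))
    else: d=np.append(d,1)
    c=-R.T@t; w=R.T@d
    return c+w*(z-c[2])/w[2]
E
python3 - <<'E'
from h import *
P=dict(probe=((397.4,147.6),(264.4,145.1),.216),spare=((348.4,181.4),(283.9,177.4),.19),bush=((231.6,240.4),(311.1,274.1),.13))
for k,(a,b,z) in P.items(): print(k,plane("scene",a,z),plane("side",b,z))
s=robot.observe();print(Ro.from_euler("xyz",s["tool_rot"]).as_matrix().round(3)); print(robot.camera_model("wrist"))
E
```

```text
probe [0.4763282  0.20869653 0.216     ] [0.47589469 0.20895    0.216     ]
spare [0.49310776 0.10128138 0.19      ] [0.49348847 0.09982402 0.19      ]
bush [ 0.48840267 -0.13243193  0.13      ] [ 0.48711774 -0.13279841  0.13      ]
[[-0.945  0.328 -0.001]
 [ 0.328  0.945 -0.001]
 [ 0.    -0.001 -1.   ]]
{'fx': 371.64829954431775, 'fy': 371.64829954431775, 'cx': 320.34867094993143, 'cy': 236.8643473988452, 'R': array([[ 3.27403979e-01,  9.44884170e-01, -7.34362481e-04],
       [ 9.16769695e-01, -3.17473895e-01,  2.42370900e-01],
       [ 2.28779286e-01, -8.00264384e-02, -9.70183388e-01]]), 't': array([-0.52469929, -0.03028306,  0.38957511])}
```

Call:
{"fn": "arm_command", "kwargs": {
  "moves": [
    [[-0.02,-0.01,-0.03],[0,0,0],0.0918],
    [[-0.055,-0.025,-0.04],[0,0,0],0.0918],
    [[-0.09,-0.04,-0.04],[0,0,0],0.0918],
    [[-0.13,-0.058,-0.04],[0,0,0],0.0918],
    [[-0.17,-0.076,-0.04],[0,0,0],0.0918]
  ]
}}

```text
time: 0.6
tool_pos: [0.3084, 0.3673, 0.2666]
tool_rot: [-3.141, -0.0, 2.809]
contact_force: [-0.3, 0.9, 0.5]
opening: 0.0918
grip_force: 0.0
```

Call:
{"fn": "arm_command", "kwargs": {
  "moves": [
    [[-0.04,-0.018,0],[0,0,0],0.0918],
    [[-0.08,-0.036,0],[0,0,0],0.0918],
    [[-0.12,-0.054,0],[0,0,0],0.0918],
    [[-0.15,-0.068,0],[0,0,0],0.0918],
    [[-0.17,-0.077,0],[0,0,0],0.0918]
  ]
}}

```text
time: 1.1
tool_pos: [0.4445, 0.2381, 0.2663]
tool_rot: [-3.141, -0.0, 2.806]
contact_force: [0.4, 0.4, 0.5]
opening: 0.0914
grip_force: 0.0
```

```bash
cat > go.py <<'E'
import sys
from h import *
s=robot.observe();g=np.array([float(v) for v in sys.argv[1:4]])
R=Ro.from_euler("xyz",s["tool_rot"]).as_matrix()
print(s["time"],s["tool_pos"].round(4),s["tool_rot"].round(4),"tool shift",(R.T@(g-s["tool_pos"])).round(4), "grip",s["grip_force"],s["opening"],s["contact_force"].round(2))
E
python3 go.py .476 .209 .24
```

```text
1.1 [0.4445 0.2381 0.2663] [-3.1409e+00 -4.0000e-04  2.8057e+00] tool shift [-0.0394 -0.0171  0.0263] grip 0.0 0.09142073634528095 [0.35 0.35 0.54]
```

Call:
{"fn": "arm_command", "kwargs": {
  "moves": [
    [[-0.02,-0.009,0],[0,0,0],0.0918],
    [[-0.033,-0.014,0],[0,0,0],0.0918],
    [[-0.0394,-0.0171,0],[0,0,0],0.0918],
    [[-0.0394,-0.0171,0],[0,0,0],0.0918],
    [[-0.0394,-0.0171,0],[0,0,0],0.0918]
  ]
}}

```text
time: 1.6
tool_pos: [0.4742, 0.2115, 0.2666]
tool_rot: [3.141, -0.001, 2.808]
contact_force: [0.9, -0.1, -1.0]
opening: 0.0921
grip_force: 0.0
```

```bash
python3 go.py .476 .209 .181
python3 - <<'E'
from h import *
import cv2
m=robot.camera_model("wrist"); s=robot.observe()
cv2.imwrite("pics/w1.png",robot.read_camera("wrist")[:,:,::-1])
R,t=m["R"],m["t"]
def pr(X):
    c=R@np.array(X)+t;n=np.hypot(c[0],c[1]);r=np.arctan2(n,c[2])*m["fx"];return m["cx"]+r*c[0]/n,m["cy"]+r*c[1]/n
print(pr([.476,.209,.216]),pr([.4933,.1005,.19]))
E
```

```text
1.6 [0.4742 0.2115 0.2666] [ 3.1415e+00 -6.0000e-04  2.8082e+00] tool shift [-0.0026 -0.0018  0.0856] grip 0.0 0.09210685615675315 [ 0.89 -0.06 -0.99]
(np.float64(316.84690241080204), np.float64(262.03609858341684)) (np.float64(185.93365156130542), np.float64(316.86487627517744))
```

View pics/w1.png

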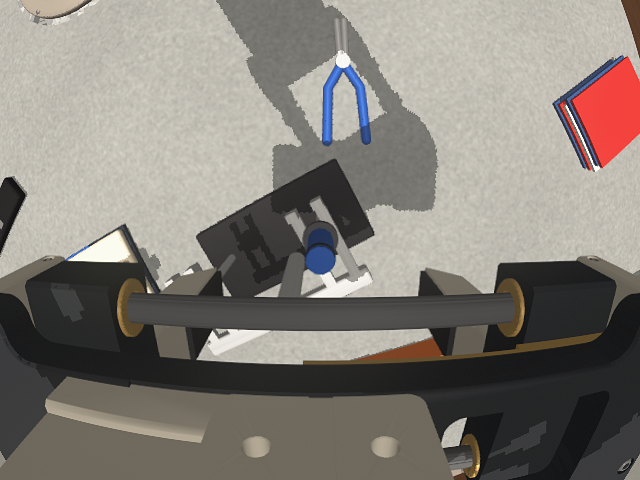

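Wrist picture: the blue handle's top is at (320,261) against a predicted (317,262). It sits centred between the open fingers, which are at about (190,300) and (450,300). Descending.

Call:
{"fn": "arm_command", "kwargs": {
  "moves": [
    [[-0.001,-0.001,0.01],[0,0,0],0.0918],
    [[-0.001,-0.001,0.025],[0,0,0],0.0918],
    [[-0.001,-0.001,0.04],[0,0,0],0.0918],
    [[-0.001,-0.001,0.05],[0,0,0],0.0918],
    [[-0.001,-0.001,0.055],[0,0,0],0.0918]
  ]
}}

```text
time: 2.15
tool_pos: [0.4746, 0.2099, 0.2105]
tool_rot: [-3.141, -0.002, 2.808]
contact_force: [0.3, 0.4, -0.3]
opening: 0.0916
grip_force: 0.0
```

Call:
{"fn": "arm_command", "kwargs": {
  "moves": [
    [[0,0,0.008],[0,0,0],0.0918],
    [[0,0,0.016],[0,0,0],0.0918],
    [[0,0,0.024],[0,0,0],0.0918],
    [[0,0,0.03],[0,0,0],0.0918],
    [[0,0,0.03],[0,0,0],0.0918]
  ]
}}

```text
time: 2.65
tool_pos: [0.4749, 0.2096, 0.1808]
tool_rot: [-3.141, -0.001, 2.808]
contact_force: [0.8, -1.1, -0.5]
opening: 0.0918
grip_force: 0.0
```

```bash
python3 go.py .476 .209 .181
```

```text
2.65 [0.4749 0.2096 0.1808] [-3.1407e+00 -1.4000e-03  2.8077e+00] tool shift [-0.0012 -0.0002 -0.0002] grip 0.0 0.09182163807476189 [ 0.77 -1.08 -0.5 ]
```

Call:
{"fn": "arm_command", "kwargs": {
  "moves": [
    [[-0.001,0,0],[0,0,0],0.06],
    [[-0.001,0,0],[0,0,0],0.04],
    [[-0.001,0,0],[0,0,0],0.03],
    [[-0.001,0,0],[0,0,0],0.024],
    [[-0.001,0,0],[0,0,0],0.02]
  ],
  "squeeze": 25
}}

```text
time: 3.15
tool_pos: [0.4763, 0.2094, 0.1819]
tool_rot: [3.141, 0.0, 2.808]
contact_force: [0.2, -0.9, -0.1]
opening: 0.0568
grip_force: 0.0
```

Call:
{"fn": "arm_command", "kwargs": {
  "moves": [
    [[0,0,0],[0,0,0],0.016],
    [[0,0,0],[0,0,0],0.01],
    [[0,0,0],[0,0,0],0.005],
    [[0,0,0],[0,0,0],0.005],
    [[0,0,0],[0,0,0],0.005]
  ]
}}

```text
time: 3.65
tool_pos: [0.4763, 0.2095, 0.1817]
tool_rot: [3.141, 0.0, 2.808]
contact_force: [-1.2, 2.1, -1.7]
opening: 0.0176
grip_force: 25.0
```

Call:
{"fn": "arm_command", "kwargs": {
  "moves": [
    [[0,0,-0.003],[0,0,0],0.005],
    [[0,0,-0.008],[0,0,0],0.005],
    [[0,0,-0.015],[0,0,0],0.005],
    [[0,0,-0.024],[0,0,0],0.005],
    [[0,0,-0.034],[0,0,0],0.005]
  ]
}}

```text
time: 4.15
tool_pos: [0.4763, 0.2094, 0.2167]
tool_rot: [3.141, 0.0, 2.808]
contact_force: [0.1, -0.1, -1.4]
opening: 0.0175
grip_force: 25.0
```

Call:
{"fn": "arm_command", "kwargs": {
  "moves": [
    [[0,0,-0.012],[0,0,0],0.005],
    [[0,0,-0.026],[0,0,0],0.005],
    [[0,0,-0.04],[0,0,0],0.005],
    [[0,0,-0.054],[0,0,0],0.005],
    [[0,0,-0.068],[0,0,0],0.005]
  ]
}}

```text
time: 4.65
tool_pos: [0.4763, 0.2094, 0.2853]
tool_rot: [3.141, 0.001, 2.808]
contact_force: [0.6, -0.2, -1.1]
opening: 0.0178
grip_force: 25.0
```

Call:
{"fn": "arm_command", "kwargs": {
  "moves": [
    [[0,0,-0.014],[0,0,0],0.005],
    [[0,0,-0.028],[0,0,0],0.005],
    [[0,0,-0.04],[0,0,0],0.005],
    [[0,0,-0.048],[0,0,0],0.005],
    [[0,0,-0.05],[0,0,0],0.005]
  ]
}}

```text
time: 5.15
tool_pos: [0.4765, 0.2095, 0.3351]
tool_rot: [3.14, 0.002, 2.808]
contact_force: [0.1, -0.6, -1.3]
opening: 0.0175
grip_force: 25.0
```

```bash
python3 go.py .4877 -.1326 .333
python3 - <<'E'
from h import *
import cv2
o=[]
for n,c in (("scene",(330,60)),("side",(200,60))):
    i=robot.read_camera(n)[:,:,::-1];x,y=c
    o.append(cv2.resize(i[y:y+150,x:x+100],None,fx=4,fy=4,interpolation=cv2.INTER_CUBIC))
cv2.imwrite("pics/l.png",np.hstack(o))
E
```

```text
5.15 [0.4765 0.2095 0.3351] [3.1403e+00 1.8000e-03 2.8077e+00] tool shift [-0.1226 -0.3195  0.0019] grip 24.987258911132812 0.017515756599074023 [ 0.13 -0.6  -1.28]
```

View pics/l.png

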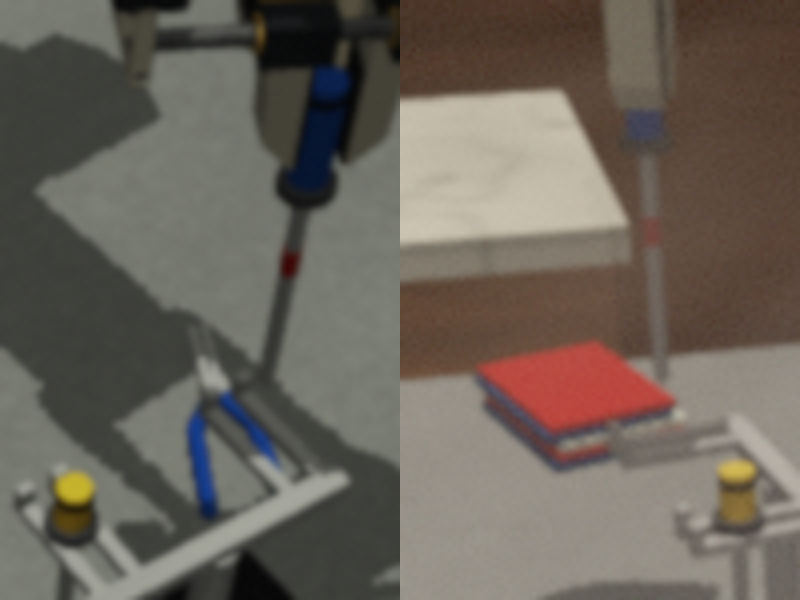

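The lift picture shows the rod held, looking upright. The tip is free of the fork at scene (396,155) and side (265,154), and the spare is still seated. I'll raise it a bit more so the tip clears the spare's top, then carry it across.

Call:
{"fn": "arm_command", "kwargs": {
  "moves": [
    [[0,0,-0.01],[0,0,0],0.005],
    [[0,0,-0.02],[0,0,0],0.005],
    [[0,0,-0.03],[0,0,0],0.005],
    [[-0.004,-0.01,-0.033],[0,0,0],0.005],
    [[-0.012,-0.03,-0.033],[0,0,0],0.005]
  ]
}}

```text
time: 5.75
tool_pos: [0.4779, 0.1772, 0.3675]
tool_rot: [3.141, 0.001, 2.81]
contact_force: [-0.6, -0.4, -1.3]
opening: 0.0173
grip_force: 25.0
```

Call:
{"fn": "arm_command", "kwargs": {
  "moves": [
    [[-0.01,-0.027,0],[0,0,0],0.005],
    [[-0.021,-0.055,0],[0,0,0],0.005],
    [[-0.032,-0.083,0],[0,0,0],0.005],
    [[-0.043,-0.111,0],[0,0,0],0.005],
    [[-0.053,-0.139,0],[0,0,0],0.005]
  ]
}}

```text
time: 6.25
tool_pos: [0.4821, 0.0266, 0.3669]
tool_rot: [-3.141, 0.0, 2.808]
contact_force: [-0.0, -0.6, -0.2]
opening: 0.0167
grip_force: 25.0
```

Call:
{"fn": "arm_command", "kwargs": {
  "moves": [
    [[-0.01,-0.027,0],[0,0,0],0.005],
    [[-0.021,-0.055,0],[0,0,0],0.005],
    [[-0.032,-0.083,0],[0,0,0],0.005],
    [[-0.041,-0.107,0],[0,0,0],0.005],
    [[-0.046,-0.12,0],[0,0,0],0.005]
  ]
}}

```text
time: 6.75
tool_pos: [0.486, -0.1023, 0.3667]
tool_rot: [-3.141, -0.0, 2.806]
contact_force: [-0.5, 0.3, -0.1]
opening: 0.0174
grip_force: 25.0
```

```bash
python3 go.py .4877 -.1326 .32
python3 - <<'E'
from h import *
for n,b,t in (("scene",(402.1,126.1),(396.1,154.6)),("side",(262.6,117.6),(264.9,154.1))): print(n,plane(n,b,.2734),plane(n,t,.1934))
E
```

```text
6.75 [ 0.486  -0.1023  0.3667] [-3.1411e+00 -2.0000e-04  2.8057e+00] tool shift [-0.0115 -0.028   0.0467] grip 24.98764604330063 0.01738287166268855 [-0.52  0.29 -0.14]
scene [0.47912342 0.20683636 0.2734    ] [0.47378168 0.21110256 0.1934    ]
side [0.47563581 0.20738492 0.2734    ] [0.47684469 0.21689008 0.1934    ]
```

Call:
{"fn": "arm_command", "kwargs": {
  "moves": [
    [[-0.006,-0.014,0.006],[0,0,0],0.005],
    [[-0.01,-0.023,0.018],[0,0,0],0.005],
    [[-0.011,-0.026,0.032],[0,0,0],0.005],
    [[-0.011,-0.026,0.043],[0,0,0],0.005],
    [[-0.011,-0.026,0.047],[0,0,0],0.005]
  ]
}}

```text
time: 7.25
tool_pos: [0.4878, -0.1275, 0.3179]
tool_rot: [3.141, -0.003, 2.808]
contact_force: [-0.3, 0.1, -1.0]
opening: 0.0173
grip_force: 25.0
```

Call:
{"fn": "arm_command", "kwargs": {
  "moves": [
    [[0,0,0],[0,0,0],0.005],
    [[0,0,0],[0,0,0],0.005],
    [[0,0,0],[0,0,0],0.005],
    [[0,0,0],[0,0,0],0.005],
    [[0,0,0],[0,0,0],0.005]
  ]
}}

```text
time: 7.75
tool_pos: [0.4885, -0.1281, 0.32]
tool_rot: [3.142, 0.001, 2.808]
contact_force: [-1.0, -0.3, -0.2]
opening: 0.0173
grip_force: 25.0
```

```bash
python3 go.py .4877 -.1326 .32
cat > two.py <<'E'
import sys
from h import *
import cv2
o=[];f=sys.argv[1]; s=robot.observe(); top=float(sys.argv[2])
for n in ("scene","side"):
    i=np.mean([robot.read_camera(n).astype(float) for _ in range(4)],0).astype(np.uint8)[:,:,::-1].copy()
    cv2.imwrite(f"pics/{f}_{n}.png",i);m=robot.camera_model(n)
    def pr(X):
        c=m["R"]@np.array(X)+m["t"];return m["cx"]+m["fx"]*c[0]/c[2],m["cy"]+m["fy"]*c[1]/c[2]
    x,y=[int(v) for v in pr([.4877,-.1326,top])]; x-=33;y-=50
    q=cv2.resize(i[y:y+100,x:x+66],None,fx=6,fy=6,interpolation=cv2.INTER_CUBIC)
    for k in range(0,66,10):cv2.putText(q,str(x+k),(k*6,8),0,.3,(0,255,255))
    for k in range(0,100,10):cv2.putText(q,str(y+k),(0,k*6+4),0,.3,(0,255,255))
    o.append(q)
    tcp=s["tool_pos"];print(n,"crop",x,y,[np.round(pr([tcp[0],tcp[1],tcp[2]-d]),1).tolist() for d in (.0157,.0617,.1417)])
cv2.imwrite(f"pics/{f}.png",np.hstack(o))
E
python3 two.py a .21
```

```text
7.75 [ 0.4885 -0.1281  0.32  ] [3.1416e+00 7.0000e-04 2.8079e+00] tool shift [-0.0007 -0.0045  0.    ] grip 24.987381398677826 0.017334395150363932 [-0.97 -0.28 -0.24]
scene crop 191 165 [[216.9, 179.4], [222.0, 197.6], [229.7, 225.1]]
side crop 278 179 [[310.2, 168.2], [310.5, 198.6], [311.0, 246.2]]
```

View pics/a.png

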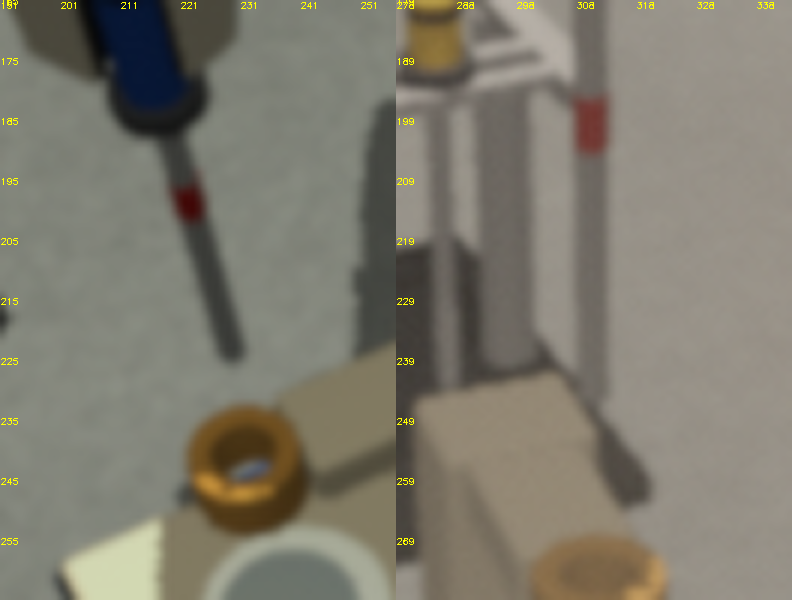

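Picture: band centre at scene (222.1,198.6) and side (310.1,199.4), tip at (229.3,224) and (310.3,245.5). All are within about 1 px of the prediction for an upright rod at the TCP. The bushing rim is unchanged at (231.5,240.2) and (311.3,274). Centring, then lowering until the tip is just above the mouth.

Call:
{"fn": "arm_command", "kwargs": {
  "moves": [
    [[-0.001,-0.0045,0],[0,0,0],0.005],
    [[-0.001,-0.0045,0.006],[0,0,0],0.005],
    [[-0.001,-0.0045,0.015],[0,0,0],0.005],
    [[-0.001,-0.0045,0.025],[0,0,0],0.005],
    [[-0.001,-0.0045,0.032],[0,0,0],0.005]
  ]
}}

```text
time: 8.65
tool_pos: [0.4874, -0.1325, 0.2862]
tool_rot: [3.141, -0.002, 2.808]
contact_force: [-0.1, -0.5, -1.3]
opening: 0.0171
grip_force: 25.0
```

Call:
{"fn": "arm_command", "kwargs": {
  "moves": [
    [[0,0,0.004],[0,0,0],0.005],
    [[0,0,0.006],[0,0,0],0.005],
    [[0,0,0.006],[0,0,0],0.005],
    [[0,0,0.006],[0,0,0],0.005],
    [[0,0,0.006],[0,0,0],0.005]
  ]
}}

```text
time: 9.15
tool_pos: [0.488, -0.1328, 0.2821]
tool_rot: [3.142, 0.001, 2.808]
contact_force: [0.1, -0.5, -0.6]
opening: 0.0177
grip_force: 25.0
```

```bash
python3 go.py .488 -.1326 .1927; python3 two.py b .15
```

```text
9.15 [ 0.488  -0.1328  0.2821] [3.1415e+00 8.0000e-04 2.8078e+00] tool shift [0.0001 0.0002 0.0894] grip 24.986831545829773 0.017703207999715857 [ 0.12 -0.53 -0.62]
scene crop 196 184 [[218.2, 195.3], [223.1, 211.9], [230.5, 237.3]]
side crop 278 213 [[311.0, 194.9], [311.2, 223.5], [311.6, 268.6]]
```

View pics/b.png

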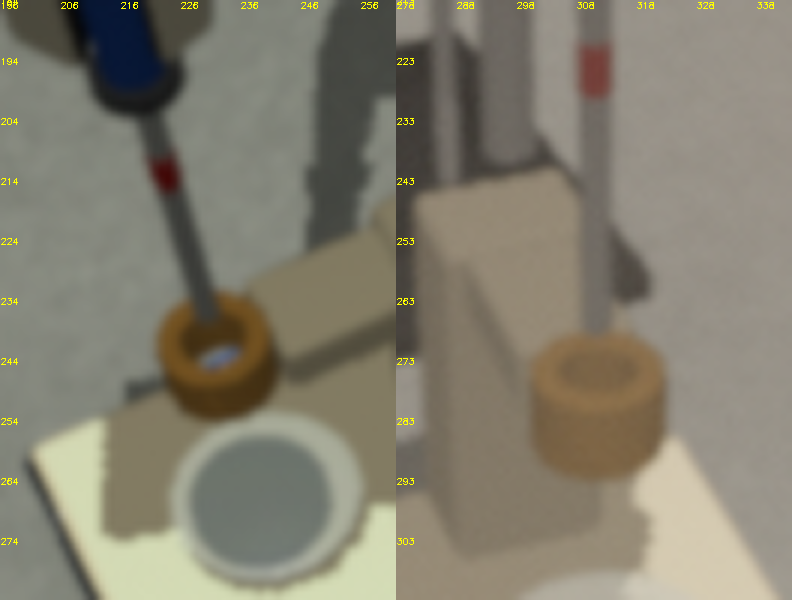

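Picture: the tip is just above the mouth at scene (230.4,236.6), heading for the rim centre (231.4,240). In the side view the rod's column is 311 against the bushing's 311.4, a good 0.5 mm off in x. Lowering with that small correction.

Call:
{"fn": "arm_command", "kwargs": {
  "moves": [
    [[-0.0005,0.0001,0.003],[0,0,0],0.005],
    [[-0.0005,0.0001,0.008],[0,0,0],0.005],
    [[-0.0005,0.0001,0.014],[0,0,0],0.005],
    [[-0.0005,0.0001,0.02],[0,0,0],0.005],
    [[-0.0005,0.0001,0.026],[0,0,0],0.005]
  ]
}}

```text
time: 10.05
tool_pos: [0.4882, -0.1327, 0.2549]
tool_rot: [3.141, -0.001, 2.808]
contact_force: [0.2, -0.9, -1.6]
opening: 0.0175
grip_force: 25.0
```

Call:
{"fn": "arm_command", "kwargs": {
  "moves": [
    [[0,0,0.006],[0,0,0],0.005],
    [[0,0,0.012],[0,0,0],0.005],
    [[0,0,0.018],[0,0,0],0.005],
    [[0,0,0.024],[0,0,0],0.005],
    [[0,0,0.03],[0,0,0],0.005]
  ]
}}

```text
time: 10.55
tool_pos: [0.4883, -0.1328, 0.2252]
tool_rot: [3.141, 0.0, 2.808]
contact_force: [0.4, 0.4, -1.0]
opening: 0.0174
grip_force: 25.0
```

Call:
{"fn": "arm_command", "kwargs": {
  "moves": [
    [[0,0,0.006],[0,0,0],0.005],
    [[0,0,0.012],[0,0,0],0.005],
    [[0,0,0.018],[0,0,0],0.005],
    [[0,0,0.023],[0,0,0],0.005],
    [[0,0,0.026],[0,0,0],0.005]
  ]
}}

```text
time: 11.05
tool_pos: [0.4882, -0.1327, 0.1991]
tool_rot: [3.141, -0.001, 2.808]
contact_force: [-0.7, -0.3, -0.4]
opening: 0.0173
grip_force: 25.0
```

Call:
{"fn": "arm_command", "kwargs": {
  "moves": [
    [[0,0,0.003],[0,0,0],0.005],
    [[0,0,0.005],[0,0,0],0.005],
    [[0,0,0.006],[0,0,0],0.005],
    [[0,0,0.006],[0,0,0],0.005],
    [[0,0,0.006],[0,0,0],0.005]
  ]
}}

```text
time: 11.55
tool_pos: [0.4884, -0.1328, 0.1939]
tool_rot: [3.142, 0.0, 2.808]
contact_force: [0.3, -0.4, -0.4]
opening: 0.0174
grip_force: 25.0
```

```bash
python3 go.py .488 -.1326 .1932; python3 two.py c .14
```

```text
11.55 [ 0.4884 -0.1328  0.1939] [3.1415e+00 3.0000e-04 2.8078e+00] tool shift [0.0005 0.0001 0.0007] grip 24.986903965473175 0.017439513393824962 [ 0.27 -0.36 -0.42]
scene crop 197 187 [[227.2, 226.0], [231.2, 239.9], [237.4, 261.1]]
side crop 278 218 [[311.7, 248.0], [311.9, 272.9], [312.2, 312.3]]
```

View pics/c.png

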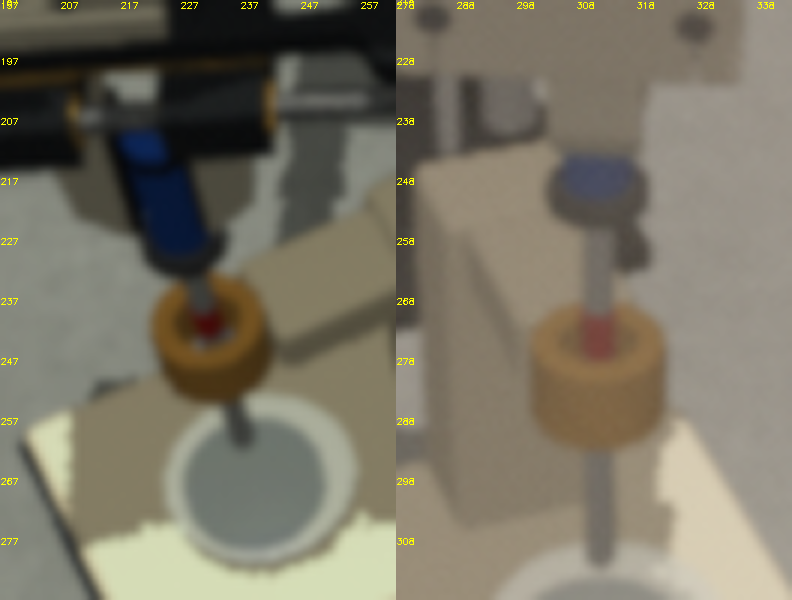

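Picture: the rod runs through the bore's centre, at scene (231.5,240) against hole centre (231.4,240), and at side column 311.4 against 311.4. The band's middle is at the rim level, its top showing at side row 270.4, and the tip is clear of the lens. Handing in.

```bash
python3 -c "
from cell import robot
print(robot.hand_in())"
```

```text
the job is handed in; nothing more can be done
None
```

The blue probe was handed in still gripped, upright and centred in the bore to within about 1 mm by both cameras, with its red band level with the bushing's mouth; no contact was seen, the verdict was not returned.

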